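Swing the clamped water spout over the red mug

ROBOT

A 6-joint arm with a two-finger parallel gripper is mounted at the origin on a cart in front of the work surface, level with it; the furniture and walls round the work are solid. World frame = base frame: x ahead of the robot, y to its left, z up, the work surface at z = 0. Lengths are in m, angles in rad, forces in N, time in s.
With the tool pointing down it reaches from about 0.35 to 0.975 m from the base axis. Payload 4.9 kg.
Tool frame: the origin (TCP) lies at the very end of the fingers, on their centre line; the grasp point (between the pads) lies 19 mm behind it (pinch_z is the distance from the TCP to the grasp point, in m); z points along the fingers, y is the line along which they close (so a half turn about z gives the same grasp; the last joint's range is limited). The gripper opens to 85 mm and grips with 20 to 120 N. Pads are 22 mm wide; open, the fingers measure 114 mm over their backs; the gripper's body (76 mm by 85 mm) begins 54 mm behind the grasp point. The pads swing forward as they close: fully open they stand 13 mm farther back than shut.
Start: joints at [1.204, 0.053, 1.613, -0, 1.476, -0.119], TCP at [0.153, 0.606, 0.231] pointing down, gripper open.
Joint ranges: [-3.01, 3.01], [-1.01, 2.22], [0.06, 2.58], [-1.02, 4.17], [0.09, 2.62], [-3.14, 3.14]. Speed limits (rad/s): [2.57, 2.57, 3.14, 3.14, 3.14, 3.14].

INTERFACE

Orientations are given as a unit quaternion [w, x, y, z].
In Python, from plant import * gives the robot as it stands. The module is installed in compiled form; this text tells all that it offers.
- The arm moves only by the tool play_rows, never from a script. Its arguments are lists of equal length, an entry for each row: "linear": the shift along the world's x, y, z in m, a list of three; "turn": the turn about the world's z in degrees. A call has 1 to 8 rows; each row shifts and turns the commanded pose from where the row before left it; what a row does not reach is not made up. A row lasts 1/8 s, in which the tool goes at most 62.5 mm and 10.7 degrees, less where a joint would pass 70% of its speed; a pose out of reach is approached as far as the arm can. A call is refused whole if a number of a shift passes 0.0625 or a number of a turn 10.7, either way. A call with a gripper value outside its range is refused whole. "hand" is the finger opening in m, from 0 to 0.0854, set as the call begins (left out, the last holds). The fingers move at their own pace and stop on an object; the grip force is fixed at half the most. Time passes only in rows, so rows that do not move let the fingers close. It gives the time, the measured TCP pose, the force, the opening and the grip force at its end, in the units of the state.
- state(): the state, without advancing time (a new reading comes with each control period).
- grab_frame(name): name is "scene" or "top"; returns the picture (384x512x3 uint8, red, green, blue); there is no depth.
- camera_info(name): a dict with "camera_matrix" (3x3 intrinsics, pixels), "origin" and "attitude" of the camera in the world. Camera axes: x right, y down, z forward; pixel columns grow to the right and rows downward; lengths in m; the calibration is good to about 2 mm. A picture is of the moment at which its call begins. camera_info takes no time and is no camera call.
- job_done(): hands the job in; it is judged then, once.
Trained networks look in the newest picture that a camera, given by its name, has taken for a name from the list of things; names that differ only in an ending like _2 or _b are one class to them, and where a whole thing is asked for, a point or a joint stands for the part that bears it (a point fixed in the world has none). Each returns a list of dicts, best first, with "p" (0 to 1); they miss things now and then, are a little off and sometimes report something else, mostly with a low value. They report only what shows in the picture. A call takes as long as a camera call.
- trace(camera, thing): "region" (384x512 bool, what is visible of it) and "location" ([column, row] in pixels, amid what is visible of it).
The state is a dict: "time": time; "joint_pos": joint angles; "joint_vel": joint speeds; "joint_efforts": joint torques, N m; "tool_pos": TCP position; "tool_rot": TCP orientation; "contact_force": force on the tool from outside, world axes, zero at the start; "ft_torque": the same for the moment, N m; "gripper_width": opening from 0.0 (shut) to 1.0 (fully open); "grasp_force": force on a finger pad.
Only numpy, scipy, OpenCV 4.12 (cv2) and the standard library are available. Lean on these libraries where they do the work, as an engineer would, in place of code of your own. Each camera call takes 0.05 s, during which the arm holds its last target. There are 200 camera calls.

TASK

The swivel spout of the worktop water tap is locked by a screw clamp with a red wing handle. Back the clamp off a little, by less than half a turn, swing the loosened spout so that its outlet is over the middle of the red mug (not the white bowl), then screw the clamp firmly tight again and let go. Leave the mug and the bowl where they stand.

Things in the scene. Friction and masses are not known exactly. Their poses are not given: they have to be found in the camera images.
- clamp_wing (a joint): Angle of the clamp's red wing handle (rad), positive anticlockwise from above, which loosens; its screw is vertical. Found tight at -0.24 to -0.16; firmly tight is below -0.08, hard stop at -0.27. At 0 the rubber foot just touches the spout's flange; above 0 the spout is free, 0.6 to 1.2 is ample. The handle rises 3 mm per rad, stays where left and needs 0.12 to 0.25 N m to turn.
- clamp_wing_grip (a point): Centre of the red wing handle, an upright bar 46 mm long, 12 mm thick, 34 mm high (top 15 mm above this point), about 163 mm above the worktop. x lies along the bar and turns with it, y across its thickness, z up. It stands 60 mm from the spout's upright pipe, which is lower (133 mm), on the side away from the outlet; a grey clamp arm below it is 113 mm high.
- spout_grip (a point): Point on the centre line of the steel spout's level pipe (round, 15 mm in diameter), 125 mm above the worktop. x points along the pipe to the outlet, z up. The vertical swivel axis is 65 mm back along -x; the pipe is straight from 12 to 138 mm out. Unclamped, it swings easily (0.04 N m), 1.2 rad either side of its middle, and stays where left; clamped it resists with over 1 N m.
- spout_outlet (a point): Centre of the underside of the black outlet nozzle (19 mm in diameter) at the end of the spout, 150 mm out from the swivel axis and 100 mm above the worktop; axes as for spout_grip.
- mug_mouth (a point): Centre of the round mouth of the red mug, in the plane of its rim: 85 mm above the worktop, mug 82 mm across, standing loose. Its handle points to this point's -y and reaches 73 mm from the centre. It stands to one side of the spout, about 150 mm (within 12 mm) from the swivel axis, so that the outlet passes over it.
- bowl_mouth (a point): Centre of the mouth of the white bowl that stands loose on the other side of the spout, in the plane of its rim: 62 mm above the worktop, bowl 126 mm across. To be left alone.

How it is judged:
By the outcome, as a careful person would: the job done as asked, in the order asked, and still so for the second after the job is handed in, with the robot touching nothing.
It also fails if it takes over 48 s, if anything falls off the work surface, if the arm or the gripper's body presses on something with over 40 N, if the wrist force passes 120 N, or if a joint passes its speed limit or range.

## Working session

There is one attempt and no reset: what is moved stays moved. The work goes in short steps, Python scripts to look and compute and a tool call to move; the robot and the scene stay as the last step left them, time stands still between calls to the robot, and variables do not carry over. Pictures are saved under pics/ and viewed, at most 10 in all, crops included, and the job is handed in when it is done.

Besides the shell and the picture viewer there is one more tool, called by a JSON object that holds its "op" and its "data", one argument or row to a line. play_rows: Moves the arm, as the interface text tells. Its arguments: {"type":"object","properties":{"linear":{"type":"array","items":{"type":"array","items":{"type":"number"}}},"turn":{"type":"array","items":{"type":"number"}},"hand":{"type":"number"}},"required":["linear","turn"]}

```bash
mkdir -p pics
cat > h.py <<'E'
from plant import *
import numpy as np, cv2
from scipy.spatial.transform import Rotation as R
def Rm(a):
    a=np.array(a,float)
    return a if a.shape==(3,3) else R.from_quat(a[[1,2,3,0]]).as_matrix()
def ray(cam,px,z):
    c=camera_info(cam);K=np.array(c["camera_matrix"]);o=np.array(c["origin"])
    d=Rm(c["attitude"])@np.linalg.inv(K)@np.array([px[0],px[1],1.])
    return o+d*(z-o[2])/d[2]
def proj(cam,p):
    c=camera_info(cam);K=np.array(c["camera_matrix"])
    q=K@(Rm(c["attitude"]).T@(np.array(p)-np.array(c["origin"])));return q[:2]/q[2]
def save(cam,n):
    f=grab_frame(cam);cv2.imwrite(f"pics/{n}.png",f[:,:,::-1]);return f
E
python3 - <<'E'
from h import *
a=save("scene","s0");b=save("top","t0")
for c in("scene","top"):print(camera_info(c))
for c in("scene","top"):
  for t,z in(("clamp_wing",.178),("spout_grip",.1325),("spout_outlet",.11),("mug_mouth",.085),("bowl_mouth",.062)):
    for r in trace(c,t)[:2]:
      print(c,t,round(r["p"],2),np.round(r["location"]),r["region"].sum(),ray(c,r["location"],z).round(3))
s=state();print(s["time"],s["tool_pos"],s["tool_rot"],s["contact_force"])
E
```

```text
{'camera_matrix': array([[425.06743161,   0.        , 253.87017012],
       [  0.        , 425.06743161, 195.4162343 ],
       [  0.        ,   0.        ,   1.        ]]), 'origin': array([ 0.04974585, -0.2212228 ,  0.74659613]), 'attitude': array([-0.35325458,  0.85766548, -0.34943493,  0.13234939])}
{'camera_matrix': array([[485.45269622,   0.        , 257.52067427],
       [  0.        , 485.45269622, 188.01429393],
       [  0.        ,   0.        ,   1.        ]]), 'origin': array([0.29824518, 0.20360186, 1.01605841]), 'attitude': array([-0.05760179,  0.70750763, -0.70231229,  0.05359504])}
scene clamp_wing 0.91 [238. 172.] 367 [0.45  0.256 0.178]
scene clamp_wing 0.38 [332. 242.] 1952 [0.444 0.016 0.178]
scene spout_grip 0.66 [262. 223.] 2922 [0.416 0.156 0.133]
scene spout_outlet 0.86 [262. 222.] 2788 [0.432 0.171 0.11 ]
scene mug_mouth 0.81 [330. 238.] 2003 [0.512 0.061 0.085]
scene bowl_mouth 0.65 [280. 284.] 3036 [0.378 0.069 0.062]
top clamp_wing 0.56 [221. 171.] 290 [0.462 0.273 0.178]
top spout_grip 0.65 [261. 185.] 3977 [0.443 0.203 0.133]
top spout_grip 0.58 [222. 172.] 272 [0.469 0.275 0.133]
top mug_mouth 0.87 [322. 152.] 1747 [0.519 0.084 0.085]
top bowl_mouth 0.87 [326. 228.] 3224 [0.371 0.075 0.062]
0.6 [0.15328483 0.6058733  0.23128795] [-4.25614693e-06  1.23591079e-01  9.92333233e-01 -2.66483118e-05] [ 0.20970142 -0.04961668  0.62556566]
```

Run:
```python
import cv2
a=cv2.imread("pics/s0.png")[130:330,180:400];b=cv2.imread("pics/t0.png")[110:290,180:400]
cv2.imwrite("pics/s0c.png",cv2.resize(a,None,fx=3,fy=3,interpolation=2)[:600]);cv2.imwrite("pics/t0c.png",cv2.resize(b,None,fx=3,fy=3,interpolation=2))
```

```text
(no output)
```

View pics/s0c.png

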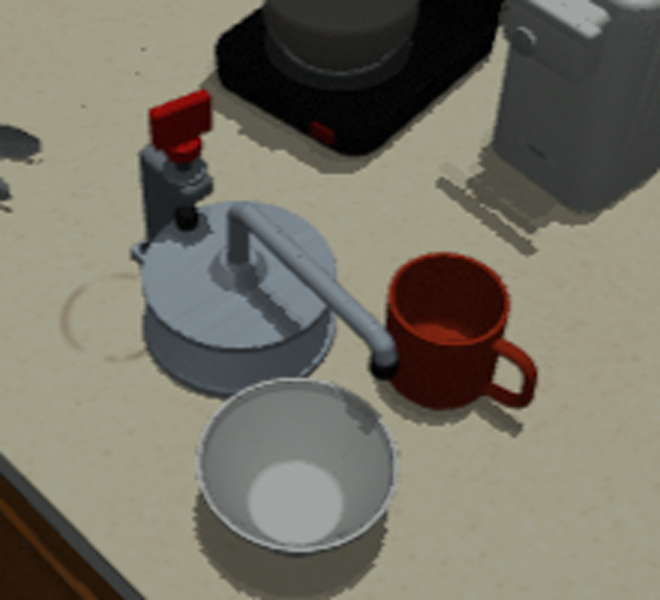

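View pics/t0c.png

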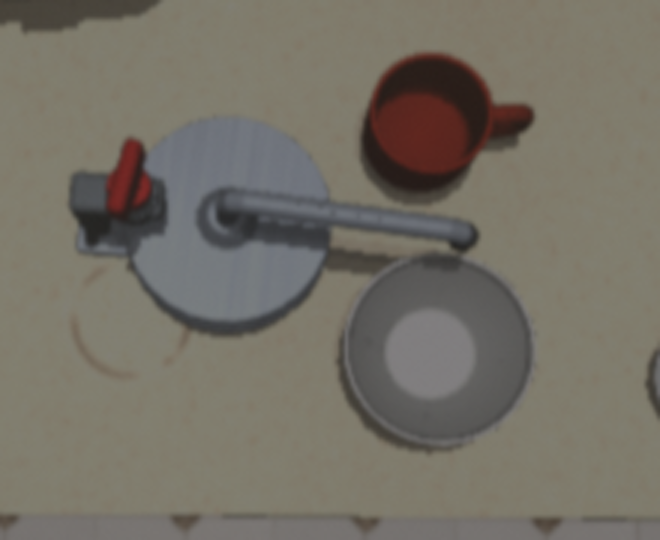

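View pics/s0.png

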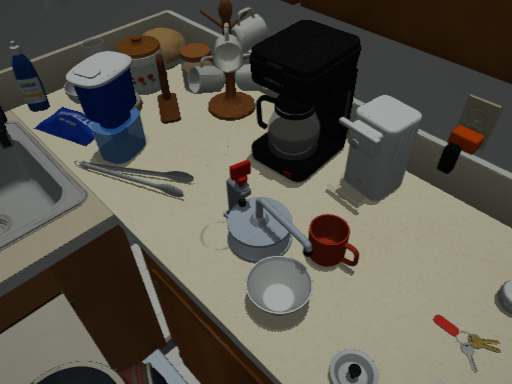

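The scene shows the tap with the red wing at scene (240,171) / top (222,169). The spout's outlet lies between the mug (top 323,148) and the bowl (324,227). Next I'll fit the wing, the mug and the spout.

```bash
cat >> h.py <<'E'
from scipy.optimize import minimize
def hullmask(cam,pts):
    m=np.zeros((384*4,512*4),np.uint8)
    q=np.array([proj(cam,p) for p in pts])*4+1.5
    cv2.fillConvexPoly(m,cv2.convexHull(np.round(q).astype(np.int32)),1);return m
def redmask(f,c,r):
    f=f.astype(int);m=((f[:,:,0]>70)&(f[:,:,0]>2.2*f[:,:,1])).astype(np.uint8)
    k=np.zeros_like(m);k[c[1]-r:c[1]+r,c[0]-r:c[0]+r]=1;return cv2.resize(m*k,None,fx=4,fy=4,interpolation=0)
def fitwing(frames,masks,x0,fixz=0):
    def cost(p,full=False):
        x,y,a,hr,dz=p;ca,sa=np.cos(a),np.sin(a);v=[]
        bar=[(x+u*ca-w*sa,y+u*sa+w*ca,z+dz) for u in(-.023,.023) for w in(-.006,.006) for z in(.144,.178)]
        hub=[(x+hr*np.cos(t),y+hr*np.sin(t),z+dz) for t in np.arange(0,6.28,.4) for z in(.132,.144)]
        for c in masks:
            m=hullmask(c,bar)|hullmask(c,hub);M=masks[c];v.append((m&M).sum()/(m|M).sum())
        return v if full else -sum(v)+50*dz*dz/.002
    best=min((minimize(cost,[x0[0],x0[1],a,.01,0],method="Nelder-Mead",options=dict(initial_simplex=np.array([x0[0],x0[1],a,.01,0])+np.vstack([np.zeros(5),np.diag([.008,.008,.25,.003,.002])]),maxiter=250)) for a in x0[2]),key=lambda r:r.fun)
    return best.x,cost(best.x,True)
E
python3 - <<'E'
from h import *
g={c:cv2.imread(f"pics/{c[0]}0.png")[:,:,::-1] for c in("scene","top")}
m={"scene":redmask(g["scene"],(239,171),16),"top":redmask(g["top"],(222,169),18)}
print([k.sum()/16 for k in m.values()])
print(fitwing(g,m,(.462,.268,(.2,-.2,0,-.4))))
print("elbow",ray("scene",(259.3,199.3),.132),ray("top",(255.5,178),.132))
print("outlet",ray("scene",(307.7,253.3),.10),ray("top",(334.5,188.5),.1))
print("pipe pts",ray("top",(270,179.7),.1325),ray("top",(325,186),.1325))
print("mug",ray("top",(323.3,148.3),.085),ray("scene",((448/3+180),(302/3+130)),.085))
print("bowl",ray("top",(326,226.5),.062))
E
```

```text
[np.float64(113.0), np.float64(157.0)]Traceback (most recent call last):
  File "<stdin>", line 5, in <module>
  File "h.py", line 32, in fitwing
    best=min((minimize(cost,[x0[0],x0[1],a,.01,0],method="Nelder-Mead",options=dict(initial_simplex=np.array([x0[0],x0[1],a,.01,0])+np.vstack([np.zeros(5),np.diag([.008,.008,.25,.003,.002])]),maxiter=250)) for a in x0[2]),key=lambda r:r.fun)
  File "h.py", line 32, in <genexpr>
    best=min((minimize(cost,[x0[0],x0[1],a,.01,0],method="Nelder-Mead",options=dict(initial_simplex=np.array([x0[0],x0[1],a,.01,0])+np.vstack([np.zeros(5),np.diag([.008,.008,.25,.003,.002])]),maxiter=250)) for a in x0[2]),key=lambda r:r.fun)
              ~~~~~~~~^^^^^^^^^^^^^^^^^^^^^^^^^^^^^^^^^^^^^^^^^^^^^^^^^^^^^^^^^^^^^^^^^^^^^^^^^^^^^^^^^^^^^^^^^^^^^^^^^^^^^^^^^^^^^^^^^^^^^^^^^^^^^^^^^^^^^^^^^^^^^^^^^^^^^^^^^^^^^^^^^^^^^^^^^^^^^^^^^^^^^^^
    res = _minimize_neldermead(fun, x0, args, callback, bounds=bounds,
                               **options)
    fxr = func(xr)
    fx = function(np.copy(x), *(wrapper_args + args))
  File "h.py", line 30, in cost
    m=hullmask(c,bar)|hullmask(c,hub);M=masks[c];v.append((m&M).sum()/(m|M).sum())
                      ~~~~~~~~^^^^^^^
  File "h.py", line 19, in hullmask
    q=np.array([proj(cam,p) for p in pts])*4+1.5
                ~~~~^^^^^^^
  File "h.py", line 12, in proj
    c=camera_info(cam);K=np.array(c["camera_matrix"])
ValueError: time passes only in moves, steps and waits
```

```bash
sed -i 's/camera_info(cam)/caminfo(cam)/; s/f\[:,:,0\]>70/f[:,:,0]>45/; s/2\.2\*/1.8*/' h.py
sed -i '3a import functools\ncaminfo=functools.lru_cache(None)(lambda n:camera_info(n))' h.py
python3 - <<'E'
from h import *
g={c:cv2.imread(f"pics/{c[0]}0.png")[:,:,::-1] for c in("scene","top")}
m={"scene":redmask(g["scene"],(239,171),16),"top":redmask(g["top"],(222,169),18)}
print([k.sum()/16 for k in m.values()])
print(fitwing(g,m,(.462,.268,(.2,-.2,0,-.4))))
print("elbow",ray("scene",(259.3,199.3),.132),ray("top",(255.5,178),.132))
print("outlet",ray("scene",(307.7,253.3),.10),ray("top",(334.5,188.5),.1))
print("pipe pts",ray("top",(270,179.7),.1325),ray("top",(325,186),.1325))
print("mug",ray("top",(323.3,148.3),.085),ray("scene",((448/3+180),(302/3+130)),.085))
print("bowl",ray("top",(326,226.5),.062))
E
```

```text
[np.float64(355.0), np.float64(199.0)]
(array([ 4.68187499e-01,  2.73430347e-01, -1.20609858e-01,  1.26736101e-02,
       -3.15700328e-04]), [np.float64(0.8192), np.float64(0.6493397610563824)])
elbow [0.45703943 0.20436368 0.132     ] [0.4572877  0.21305948 0.132     ]
outlet [0.4444466  0.06252002 0.1       ] [0.4437191  0.06243207 0.1       ]
pipe pts [0.45419077 0.18623577 0.1325    ] [0.44310062 0.08485292 0.1325    ]
mug [0.52597466 0.08075694 0.085     ] [0.52659307 0.07554588 0.085     ]
bowl [0.37407986 0.07454429 0.062     ]
```

View pics/t0.png

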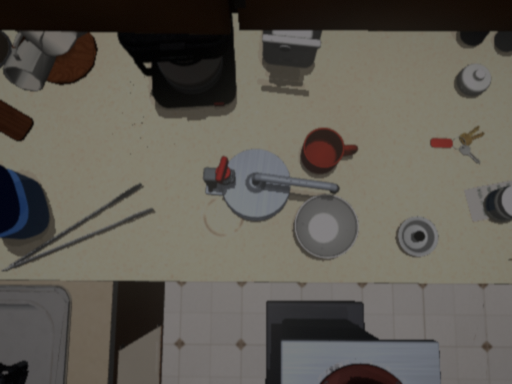

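Run:
```python
from h import *
print(ray("top",(225,157.3),.178),ray("top",(219.3,180.7),.178))
print("coffee",ray("scene",(290,178),0),ray("scene",(355,45),.33),ray("scene",(255,75),.25), "jug",ray("scene",(120,160),0))
```

```text
[0.48578419 0.26675402 0.178     ] [0.44376948 0.27598209 0.178     ]
coffee [0.65258    0.29421237 0.        ] [0.77589869 0.24361897 0.33      ] [0.64377247 0.40723414 0.25      ] jug [0.38127964 0.66634442 0.        ]
```

The top view is clear: nothing tall stands between the arm and the tap, and the coffee maker lies beyond x 0.6. The bar is centred at about (0.465, 0.271) and lies at −12°. I'll move above it.

{"op": "play_rows", "data": {
  "linear": [
    [0.039,-0.042,0],
    [0.039,-0.042,0],
    [0.039,-0.042,0],
    [0.039,-0.042,0],
    [0.039,-0.042,0],
    [0.039,-0.042,0],
    [0.039,-0.042,0],
    [0.039,-0.041,0]
  ],
  "turn": [2,0,0,0,0,0,0,0],
  "hand": 0.0854
}}

```text
time: 1.6
tool_pos: [0.4664, 0.2694, 0.2317]
tool_rot: [0.0, 0.106, 0.994, 0.0]
contact_force: [0.9, 1.2, 0.3]
gripper_width: 0.998
grasp_force: 0.0
```

{"op": "play_rows", "data": {
  "linear": [
    [0,0,0],
    [0,0,0]
  ],
  "turn": [0,0]
}}

```text
time: 1.85
tool_pos: [0.4651, 0.271, 0.2313]
tool_rot: [-0.0, 0.106, 0.994, 0.0]
contact_force: [-0.3, 0.1, -0.3]
gripper_width: 0.999
grasp_force: 0.0
```

{"op": "play_rows", "data": {
  "linear": [
    [0,0,-0.03],
    [0,0,-0.03],
    [0,0,-0.024],
    [0,0,0],
    [0,0,0]
  ],
  "turn": [0,0,0,0,0],
  "hand": 0.05
}}

```text
time: 2.48
tool_pos: [0.4653, 0.2719, 0.1485]
tool_rot: [0.001, 0.105, 0.994, 0.0]
contact_force: [-0.3, -0.0, 0.1]
gripper_width: 0.584
grasp_force: 0.0
```

Run:
```python
from h import *
s=save("scene","s1");t=save("top","t1")
a=cv2.resize(s[120:260,190:340],None,fx=4,fy=4)[:,:,::-1][:560,:600]
cv2.imwrite("pics/c1.png",a);print(state()["contact_force"],state()["tool_pos"])
```

```text
[-0.50100139  0.22293627 -0.55152257] [0.46594867 0.27173214 0.14911857]
```

View pics/c1.png

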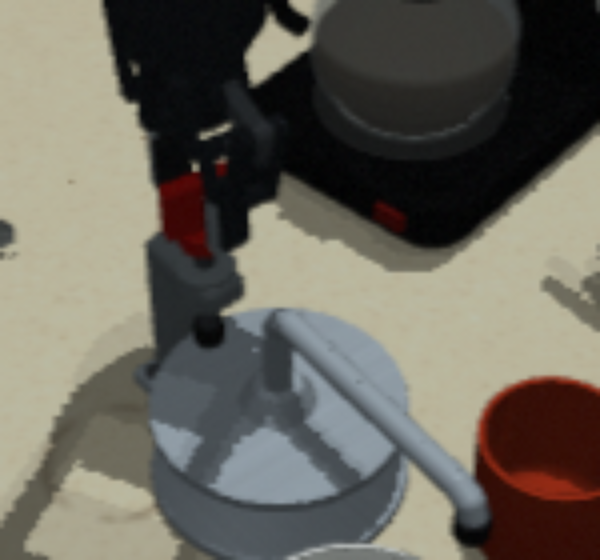

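The fingers straddle the wing, at crop (185,215). I'll close them.

{"op": "play_rows", "data": {
  "linear": [
    [0,0,-0.002],
    [0,0,0],
    [0,0,0],
    [0,0,0],
    [0,0,0]
  ],
  "turn": [0,0,0,0,0],
  "hand": 0
}}

```text
time: 3.2
tool_pos: [0.4656, 0.2719, 0.146]
tool_rot: [0.0, 0.106, 0.994, 0.001]
contact_force: [-1.6, 5.4, 1.3]
gripper_width: 0.131
grasp_force: 59.4
```

```bash
python3 -c "
from h import *
s=state();print({k:np.round(v,3) for k,v in s.items()})"
```

```text
{'time': np.float64(3.2), 'joint_pos': array([ 0.39 , -0.086,  1.895,  0.002,  1.33 , -0.969]), 'joint_vel': array([-0.   ,  0.001, -0.001,  0.   ,  0.001,  0.   ]), 'joint_efforts': array([ -2.472, -30.597, -33.514,  -1.314,   0.471,  -0.059]), 'tool_pos': array([0.466, 0.272, 0.146]), 'tool_rot': array([0.   , 0.106, 0.994, 0.001]), 'contact_force': array([-1.58 ,  5.384,  1.343]), 'ft_torque': array([ 0.893,  0.076, -0.047]), 'grasp_force': np.float64(59.426), 'gripper_width': np.float64(0.131)}
```

{"op": "play_rows", "data": {
  "linear": [
    [0,0,0.0004],
    [0,0,0.0004],
    [0,0,0.0004],
    [0,0,0.0004]
  ],
  "turn": [7,7,7,7]
}}

```text
time: 3.7
tool_pos: [0.4656, 0.2714, 0.1473]
tool_rot: [0.001, -0.139, 0.99, 0.001]
contact_force: [0.7, 4.5, 1.0]
gripper_width: 0.129
grasp_force: 59.4
```

{"op": "play_rows", "data": {
  "linear": [
    [0,0,0.0004],
    [0,0,0.0004],
    [0,0,0.0004],
    [0,0,0.0004],
    [0,0,0],
    [0,0,0]
  ],
  "turn": [7,7,7,7,0,0]
}}

```text
time: 4.45
tool_pos: [0.4658, 0.2709, 0.1488]
tool_rot: [0.001, -0.372, 0.928, -0.0]
contact_force: [2.3, 2.4, 0.3]
gripper_width: 0.131
grasp_force: 59.2
```

```bash
python3 -c "
from h import *
s=state();print({k:np.round(v,3) for k,v in s.items()})"
```

```text
{'time': np.float64(4.45), 'joint_pos': array([ 0.389, -0.089,  1.893, -0.   ,  1.335, -1.945]), 'joint_vel': array([-0.   ,  0.003, -0.002, -0.   ,  0.001, -0.006]), 'joint_efforts': array([ -0.483, -31.106, -33.652,  -0.265,   0.978,   0.086]), 'tool_pos': array([0.466, 0.271, 0.149]), 'tool_rot': array([ 0.001, -0.372,  0.928, -0.   ]), 'contact_force': array([2.258, 2.431, 0.294]), 'ft_torque': array([ 0.433, -0.54 ,  0.087]), 'grasp_force': np.float64(59.224), 'gripper_width': np.float64(0.131)}
```

{"op": "play_rows", "data": {
  "linear": [
    [0,0,0],
    [0,0,0],
    [0,0,0],
    [0,0,0.03],
    [0,0,0.03],
    [0,0,0.02]
  ],
  "turn": [0,0,0,0,0,0],
  "hand": 0.05
}}

```text
time: 5.2
tool_pos: [0.4656, 0.271, 0.2301]
tool_rot: [0.001, -0.373, 0.928, -0.0]
contact_force: [0.6, -0.1, 0.1]
gripper_width: 0.583
grasp_force: 0.0
```

{"op": "play_rows", "data": {
  "linear": [
    [-0.002,-0.019,0],
    [-0.002,-0.019,0],
    [-0.002,-0.019,0],
    [-0.002,-0.019,0],
    [-0.002,-0.019,0],
    [-0.002,-0.019,0],
    [-0.002,-0.019,0],
    [-0.001,-0.016,0]
  ],
  "turn": [-10.5,-10.5,-10.5,-10.5,-10.5,-10.5,-10.5,-10.5]
}}

```text
time: 6.2
tool_pos: [0.4499, 0.1212, 0.2282]
tool_rot: [-0.0, 0.347, 0.938, -0.0]
contact_force: [-0.3, 0.6, 1.1]
gripper_width: 0.581
grasp_force: 0.0
```

{"op": "play_rows", "data": {
  "linear": [
    [0,0,0],
    [0,0,0],
    [0,0,0],
    [0,0,0],
    [0,0,0],
    [0,0,0],
    [0,0,0]
  ],
  "turn": [-10.5,-10.5,-10.5,-10.5,-10.5,-3.8,0]
}}

```text
time: 7.08
tool_pos: [0.4501, 0.1218, 0.2282]
tool_rot: [-0.0, 0.746, 0.666, -0.0]
contact_force: [-0.0, 0.7, 0.1]
gripper_width: 0.587
grasp_force: 0.0
```

Run:
```python
from h import *
s=save("scene","s2");t=save("top","t2")
st=state();print(st["tool_pos"],st["tool_rot"],st["joint_pos"],st["time"])
M=Rm(st["tool_rot"]);print("pipe-dir angle",np.degrees(np.arctan2(M[1,1],M[0,1]))-90)
a=np.hstack([cv2.resize(s[120:290,190:390],None,fx=2,fy=2),cv2.resize(t[100:270,170:370],None,fx=2,fy=2)])
cv2.imwrite("pics/c2.png",a[:,:,::-1])
```

```text
[0.45015635 0.12184393 0.22834368] [-1.14980489e-04  7.45719330e-01  6.66260183e-01 -1.91423151e-04] [ 1.04573671e-01 -3.40848762e-01  1.97152282e+00 -3.74043921e-05
  1.51136363e+00  2.17007316e-01] 7.175
pipe-dir angle -96.44184717230436
```

View pics/c2.png

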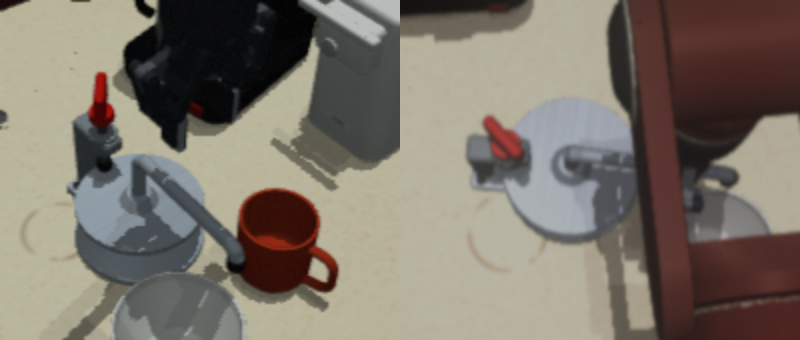

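The wing is now at about 45° (right panel, 500,140) and the spout hasn't moved. I'll go down onto the pipe.

{"op": "play_rows", "data": {
  "linear": [
    [0,0,-0.03],
    [0,0,-0.03],
    [0,0,-0.03],
    [0,0,-0.02],
    [0,0,-0.01],
    [0,0,0]
  ],
  "turn": [0,0,0,0,0,0]
}}

```text
time: 7.92
tool_pos: [0.45, 0.1219, 0.1081]
tool_rot: [-0.0, 0.746, 0.666, -0.0]
contact_force: [0.3, 0.3, -0.5]
gripper_width: 0.586
grasp_force: 0.0
```

{"op": "play_rows", "data": {
  "linear": [
    [0,0,0],
    [0,0,0],
    [0,0,0],
    [0,0,0]
  ],
  "turn": [0,0,0,0],
  "hand": 0.0
}}

```text
time: 8.43
tool_pos: [0.4513, 0.1219, 0.1098]
tool_rot: [0.001, 0.746, 0.666, 0.001]
contact_force: [-0.2, -0.9, 6.3]
gripper_width: 0.149
grasp_force: 58.6
```

Run:
```python
from h import *
st=state();print(st["tool_pos"],st["contact_force"],st["ft_torque"])
# refine mug: rim ellipse from image t0/s0 red mask outer contour fit of truncated-cone silhouette
g={c:cv2.imread(f"pics/{c[0]}0.png")[:,:,::-1].astype(int) for c in("scene","top")}
ms={}
for c,(u,v,r) in {"scene":(329,238,36),"top":(323,150,32)}.items():
    f=g[c];m=((f[:,:,0]>40)&(f[:,:,0]>1.8*f[:,:,1])).astype(np.uint8);k=0*m;k[v-r:v+r,u-r:u+r]=1
    m=cv2.morphologyEx(m*k,cv2.MORPH_OPEN,cv2.getStructuringElement(2,(17,17)))
    ms[c]=cv2.resize(m,None,fx=4,fy=4,interpolation=0)
def cost(p):
    x,y,rb=p;o=0
    P=[(x+r*np.cos(t),y+r*np.sin(t),z) for t in np.arange(0,6.28,.2) for r,z in((.041,.085),(rb,0.0))]
    for c in ms:
        m=hullmask(c,P);o-=(m&ms[c]).sum()/(m|ms[c]).sum()
    return o
r=minimize(cost,[.526,.078,.038],method="Nelder-Mead",options=dict(initial_simplex=[[.526,.078,.038],[.532,.078,.038],[.526,.084,.038],[.526,.078,.034]]))
print(r.x,r.fun)
a=np.array([.4604,.2116])
print(np.degrees(np.arctan2(*(r.x[:2]-a)[::-1])),np.linalg.norm(r.x[:2]-a))
```

```text
[0.45127471 0.12191037 0.10983329] [-0.20073139 -0.9177844   6.34865728] [-0.04329089  0.01707451 -0.04282304]
[0.52882002 0.07767328 0.02323086] -1.375888319195027
-62.938578105863556 0.15039170946515842
```

{"op": "play_rows", "data": {
  "linear": [
    [0.0086,-0.0006,0.001],
    [0.0086,0.0003,0],
    [0.0086,0.0011,0]
  ],
  "turn": [5.5,5.5,5.5]
}}

```text
time: 8.8
tool_pos: [0.477, 0.1225, 0.1099]
tool_rot: [0.001, 0.642, 0.767, 0.0]
contact_force: [1.7, -0.0, 1.8]
gripper_width: 0.154
grasp_force: 58.7
```

{"op": "play_rows", "data": {
  "linear": [
    [0.0084,0.0019,0],
    [0.0082,0.0027,0],
    [0.0079,0.0035,0],
    [0,0,0],
    [0,0,0]
  ],
  "turn": [5.5,5.5,5.5,0,0]
}}

```text
time: 9.43
tool_pos: [0.5014, 0.1302, 0.1099]
tool_rot: [0.001, 0.527, 0.85, 0.0]
contact_force: [4.8, -2.5, -0.2]
gripper_width: 0.147
grasp_force: 59.1
```

Run:
```python
from h import *
s=save("scene","s3")
st=state();print(st["tool_pos"],st["contact_force"],st["ft_torque"],st["time"])
cv2.imwrite("pics/c3.png",cv2.resize(s[160:290,220:370],None,fx=4.4,fy=4.4)[:,:,::-1])
```

```text
[0.50139589 0.13022337 0.10989573] [ 4.52930432 -3.03672981  0.30430286] [-0.4894463  -0.67854948 -0.28754142] 9.475
```

View pics/c3.png

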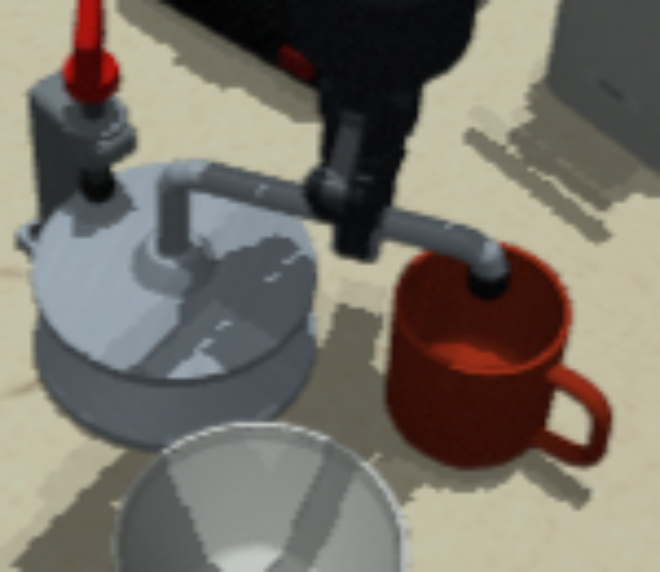

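The nozzle is now over the mug (nozzle at crop 487,290; rim centre about 484,307). I'll work out the offset.

Run:
```python
from h import *
f=lambda x,y:(220+x/4.4,160+y/4.4)
o=ray("scene",f(487,290),.100);print(o,"mug from left/right rim",ray("scene",f(484,307),.085))
# rim fit overlay: projected rim of candidates -> bounding box in crop px
for c in((.526,.078),(.529,.078),(.526,.075),(.523,.078),(.527,.081)):
    q=np.array([proj("scene",(c[0]+.041*np.cos(t),c[1]+.041*np.sin(t),.085)) for t in np.arange(0,6.28,.1)])
    q=(q-[220,160])*4.4;print(c,q.min(0).round(),q.max(0).round())
a=np.array([.4604,.2116]);print(np.degrees(np.arctan2(*(o[:2]-a)[::-1])))
print(proj("top",(.526,.078,.085)), [proj("top",(.526+dx,.078+dy,.085)).round(1).tolist() for dx,dy in((.041,0),(-.041,0),(0,.041),(0,-.041))])
```

```text
[0.52716344 0.07465715 0.1       ] mug from left/right rim [0.52934951 0.07607725 0.085     ]
(0.526, 0.078) [386. 241.] [567. 381.]
(0.529, 0.078) [390. 238.] [571. 377.]
(0.526, 0.075) [391. 245.] [573. 384.]
(0.523, 0.078) [381. 245.] [563. 384.]
(0.527, 0.081) [382. 237.] [563. 375.]
-64.00948377359346
[324.70318854 148.29636878] [[324.4, 128.1], [325.0, 168.8], [303.8, 148.2], [345.6, 148.4]]
```

{"op": "play_rows", "data": {
  "linear": [
    [0.0014,0.0007,0],
    [0,0,0],
    [0,0,0]
  ],
  "turn": [1,0,0]
}}

```text
time: 9.85
tool_pos: [0.5027, 0.1309, 0.1099]
tool_rot: [0.001, 0.52, 0.854, 0.0]
contact_force: [4.5, -3.5, 0.6]
gripper_width: 0.149
grasp_force: 59.2
```

{"op": "play_rows", "data": {
  "linear": [
    [0,0,0],
    [0,0,0],
    [0,0,0],
    [0,0,0.04],
    [0,0,0.04],
    [0,0,0.04],
    [0,0,0]
  ],
  "turn": [0,0,0,0,0,0,0],
  "hand": 0.05
}}

```text
time: 10.72
tool_pos: [0.504, 0.1319, 0.2341]
tool_rot: [0.003, 0.519, 0.855, 0.002]
contact_force: [0.0, -0.0, -0.3]
gripper_width: 0.584
grasp_force: 0.0
```

{"op": "play_rows", "data": {
  "linear": [
    [-0.005,0.02,0],
    [-0.005,0.02,0],
    [-0.005,0.02,0],
    [-0.005,0.02,0],
    [-0.005,0.02,0],
    [-0.005,0.02,0],
    [-0.005,0.02,0],
    [0,0,0]
  ],
  "turn": [10.5,10.5,10.5,10.5,10.5,10.5,10.5,10.5]
}}

```text
time: 11.72
tool_pos: [0.4657, 0.2724, 0.2278]
tool_rot: [-0.001, -0.19, 0.982, -0.0]
contact_force: [-0.0, -0.3, 0.1]
gripper_width: 0.582
grasp_force: 0.0
```

{"op": "play_rows", "data": {
  "linear": [
    [0,0,0],
    [0,0,0],
    [0,0,0],
    [0,0,0]
  ],
  "turn": [10.5,10.5,1,0]
}}

```text
time: 12.22
tool_pos: [0.4666, 0.2714, 0.2287]
tool_rot: [-0.001, -0.37, 0.929, 0.0]
contact_force: [0.0, -0.1, 0.4]
gripper_width: 0.588
grasp_force: 0.0
```

Run:
```python
from h import *
s=save("scene","s4");t=save("top","t4")
st=state();print(st["tool_pos"],st["contact_force"],st["time"],st["joint_pos"])
M=Rm(st["tool_rot"]);print("bar angle",np.degrees(np.arctan2(M[1,1],M[0,1]))-90)
a=np.hstack([cv2.resize(s[140:290,220:370],None,fx=2.66,fy=2.66),cv2.resize(t[100:250,220:370],None,fx=2.66,fy=2.66)])
cv2.imwrite("pics/c4.png",a[:,:,::-1]);print(a.shape)
```

```text
[0.46682053 0.27142956 0.229126  ] [-1.03843607 -0.87183996 -0.43136047] 12.325 [ 3.88784246e-01 -1.49635350e-01  1.81190088e+00  6.54870620e-05
  1.47993972e+00 -1.93964265e+00]
bar angle 43.408687774157016
(399, 798, 3)
```

View pics/c4.png

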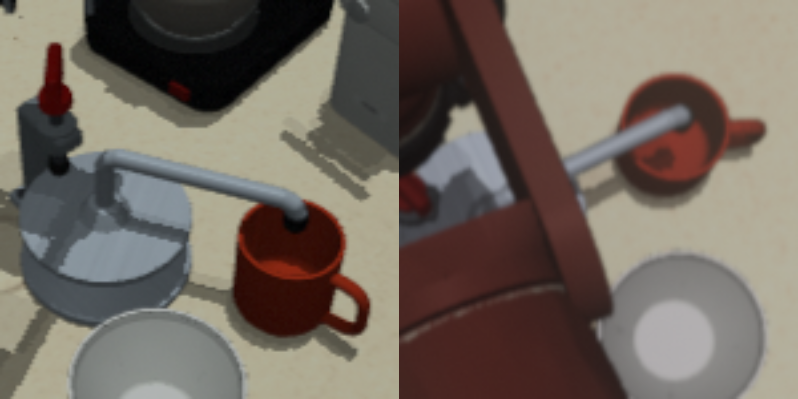

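Run:
```python
from h import *
S=lambda x,y:(220+x/2.66,140+y/2.66);T=lambda x,y:(220+(x-399)/2.66,100+y/2.66)
print("outlet s",ray("scene",S(295.5,229),.1)," t",ray("top",T(682,122),.1),"tip top",ray("top",T(682,113),.125))
for cam,F,inv in(("scene",S,lambda q:(q-[220,140])*2.66),("top",T,lambda q:(q-[220,100])*2.66+[399,0])):
  for c in((.527,.0785),(.530,.0785),(.527,.0755)):
    q=inv(np.array([proj(cam,(c[0]+.041*np.cos(t),c[1]+.041*np.sin(t),.085)) for t in np.arange(0,6.28,.1)]))
    print(cam,c,q.min(0).round(),q.max(0).round(),"outlet would be at",inv(proj(cam,(*c,.1))).round())
```

```text
outlet s [0.52736773 0.07379458 0.1       ]  t [0.52718193 0.07669125 0.1       ] tip top [0.52748354 0.08006007 0.125     ]
scene (0.527, 0.0785) [233. 198.] [343. 282.] outlet would be at [290. 226.]
scene (0.53, 0.0785) [236. 196.] [346. 280.] outlet would be at [293. 224.]
scene (0.527, 0.0755) [236. 200.] [346. 284.] outlet would be at [293. 228.]
top (0.527, 0.0785) [621.  73.] [732. 182.] outlet would be at [680. 122.]
top (0.53, 0.0785) [621.  70.] [732. 177.] outlet would be at [679. 118.]
top (0.527, 0.0755) [625.  73.] [736. 182.] outlet would be at [684. 122.]
```

Outlet and mug centre agree within about 3 mm. Next I'll grip the wing again and tighten it.

{"op": "play_rows", "data": {
  "linear": [
    [-0.0005,0,-0.03],
    [0,0,-0.03],
    [0,0,-0.02],
    [0,0,0],
    [0,0,0]
  ],
  "turn": [0,0,0,0,0]
}}

```text
time: 12.95
tool_pos: [0.4672, 0.2718, 0.1507]
tool_rot: [0.001, -0.37, 0.929, 0.0]
contact_force: [0.5, -0.2, 0.4]
gripper_width: 0.586
grasp_force: 0.0
```

{"op": "play_rows", "data": {
  "linear": [
    [0,0,0],
    [0,0,0],
    [0,0,0],
    [0,0,0]
  ],
  "turn": [0,0,0,0],
  "hand": 0
}}

```text
time: 13.45
tool_pos: [0.4669, 0.2719, 0.1507]
tool_rot: [0.001, -0.371, 0.929, 0.0]
contact_force: [-1.8, 0.5, 5.2]
gripper_width: 0.132
grasp_force: 59.3
```

{"op": "play_rows", "data": {
  "linear": [
    [0,0,-0.0004],
    [0,0,-0.0004],
    [0,0,-0.0004],
    [0,0,-0.0004],
    [0,0,-0.0004],
    [0,0,-0.0004],
    [0,0,0]
  ],
  "turn": [-8,-8,-8,-8,-8,-8,0]
}}

```text
time: 14.32
tool_pos: [0.4669, 0.272, 0.1482]
tool_rot: [0.001, 0.04, 0.999, 0.001]
contact_force: [-1.4, 1.9, 4.5]
gripper_width: 0.128
grasp_force: 59.3
```

```bash
python3 -c "
from h import *
s=state();print({k:np.round(v,3) for k,v in s.items()})"
```

```text
{'time': np.float64(14.325), 'joint_pos': array([ 3.890e-01, -8.500e-02,  1.891e+00,  1.000e-03,  1.334e+00,
       -1.102e+00]), 'joint_vel': array([-0.001,  0.001,  0.001,  0.   ,  0.001, -0.026]), 'joint_efforts': array([ -0.829, -29.045, -32.979,  -0.443,  -0.308,   0.054]), 'tool_pos': array([0.467, 0.272, 0.148]), 'tool_rot': array([0.001, 0.04 , 0.999, 0.001]), 'contact_force': array([-1.368,  1.855,  4.508]), 'ft_torque': array([ 0.153,  0.277, -0.116]), 'grasp_force': np.float64(59.348), 'gripper_width': np.float64(0.128)}
```

{"op": "play_rows", "data": {
  "linear": [
    [0,0,-0.0003],
    [0,0,-0.0002],
    [0,0,0]
  ],
  "turn": [-4,-4,0]
}}

```text
time: 14.7
tool_pos: [0.4669, 0.2721, 0.1479]
tool_rot: [0.001, 0.109, 0.994, 0.001]
contact_force: [-2.6, 0.7, 6.2]
gripper_width: 0.128
grasp_force: 59.5
```

```bash
python3 -c "
from h import *
s=state();print({k:np.round(v,3) for k,v in s.items()})"
```

```text
{'time': np.float64(14.7), 'joint_pos': array([ 3.890e-01, -8.400e-02,  1.891e+00,  1.000e-03,  1.334e+00,
       -9.630e-01]), 'joint_vel': array([-0.   ,  0.   ,  0.001,  0.   ,  0.001, -0.01 ]), 'joint_efforts': array([-9.4800e-01, -2.8581e+01, -3.2652e+01, -4.3700e-01, -4.5300e-01,
        9.0000e-03]), 'tool_pos': array([0.467, 0.272, 0.148]), 'tool_rot': array([0.001, 0.109, 0.994, 0.001]), 'contact_force': array([-2.592,  0.694,  6.157]), 'ft_torque': array([ 0.124,  0.403, -0.087]), 'grasp_force': np.float64(59.503), 'gripper_width': np.float64(0.128)}
```

{"op": "play_rows", "data": {
  "linear": [
    [0,0,0],
    [0,0,0],
    [0,0,0]
  ],
  "turn": [-1.5,-1.5,0]
}}

```text
time: 15.08
tool_pos: [0.4669, 0.272, 0.1478]
tool_rot: [0.0, 0.135, 0.991, 0.001]
contact_force: [-1.7, 1.3, 5.2]
gripper_width: 0.135
grasp_force: 59.4
```

```bash
python3 -c "
from h import *
s=state();print({k:np.round(v,3) for k,v in s.items()})
M=Rm(s['tool_rot']);print(np.degrees(np.arctan2(M[1,1],M[0,1]))-90)"
```

```text
{'time': np.float64(15.075), 'joint_pos': array([ 3.890e-01, -8.400e-02,  1.891e+00,  1.000e-03,  1.333e+00,
       -9.110e-01]), 'joint_vel': array([-0.   ,  0.001,  0.   , -0.   , -0.001, -0.004]), 'joint_efforts': array([ -1.096, -28.757, -32.748,  -0.419,  -0.396,   0.088]), 'tool_pos': array([0.467, 0.272, 0.148]), 'tool_rot': array([0.   , 0.135, 0.991, 0.001]), 'contact_force': array([-1.661,  1.307,  5.2  ]), 'ft_torque': array([0.156, 0.344, 0.05 ]), 'grasp_force': np.float64(59.439), 'gripper_width': np.float64(0.135)}
-15.48888088330969
```

{"op": "play_rows", "data": {
  "linear": [
    [0,0,0],
    [0,0,0],
    [0,0,0]
  ],
  "turn": [-1.5,0,0]
}}

```text
time: 15.45
tool_pos: [0.4669, 0.272, 0.1478]
tool_rot: [0.0, 0.148, 0.989, 0.001]
contact_force: [-1.4, 1.4, 5.2]
gripper_width: 0.129
grasp_force: 59.4
```

```bash
python3 -c "
from h import *
s=state();print(s['joint_efforts'][5],s['ft_torque'],s['joint_pos'][5])
M=Rm(s['tool_rot']);print(np.degrees(np.arctan2(M[1,1],M[0,1]))-90)"
```

```text
0.07138278102502227 [0.16836277 0.33236654 0.02980569] -0.8850353166917481
-16.983305225267998
```

{"op": "play_rows", "data": {
  "linear": [
    [0,0,0],
    [0,0,0],
    [0,0,0],
    [0,0,0.04],
    [0,0,0.04],
    [-0.02,0.05,0.03],
    [-0.05,0.06,0],
    [-0.05,0.06,0]
  ],
  "turn": [0,0,0,0,0,0,0,0],
  "hand": 0.05
}}

```text
time: 16.45
tool_pos: [0.3657, 0.4188, 0.2572]
tool_rot: [0.001, 0.148, 0.989, 0.001]
contact_force: [0.5, -0.1, -0.6]
gripper_width: 0.583
grasp_force: 0.0
```

{"op": "play_rows", "data": {
  "linear": [
    [-0.06,0.05,0],
    [-0.06,0.05,0],
    [-0.03,0.03,0],
    [0,0,0],
    [0,0,0]
  ],
  "turn": [0,0,0,0,0]
}}

```text
time: 17.08
tool_pos: [0.2407, 0.5272, 0.2563]
tool_rot: [0.0, 0.148, 0.989, -0.0]
contact_force: [-1.0, -0.4, 0.9]
gripper_width: 0.586
grasp_force: 0.0
```

Run:
```python
from h import *
s=save("scene","s5");t=save("top","t5")
g={"scene":s,"top":t}
m={"scene":redmask(s,(239,171),16),"top":redmask(t,(222,169),18)}
print(fitwing(g,m,(.466,.271,(.0,-.2,-.4))))
a=np.hstack([cv2.resize(s[140:290,220:370],None,fx=2.66,fy=2.66),cv2.resize(t[110:260,200:350],None,fx=2.66,fy=2.66)])
cv2.imwrite("pics/c5.png",a[:,:,::-1]);st=state();print(st["time"],st["contact_force"])
```

```text
(array([ 4.68833038e-01,  2.73502938e-01, -1.24111789e-01,  1.26084662e-02,
       -3.16651109e-04]), [np.float64(0.8349926793557834), np.float64(0.6305970149253731)])
17.175 [ 0.14933903 -0.32557024 -1.53226995]
```

View pics/c5.png

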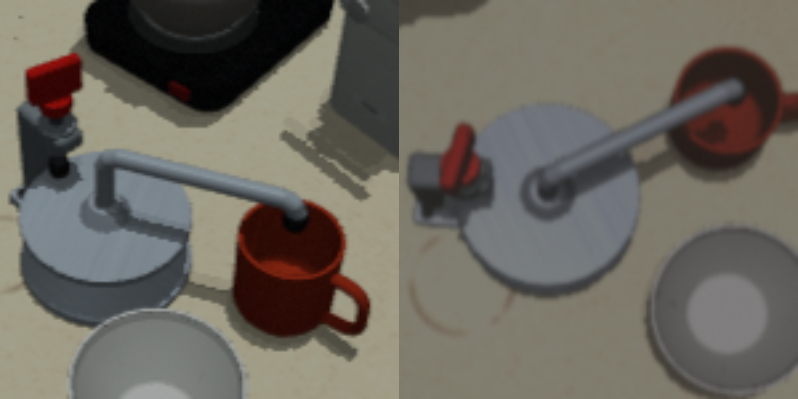

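Run:
```python
from h import *
for n in("0","5"):
  for c,(p,r) in {"top":((222,169),18),"scene":((239,171),16)}.items():
    f=cv2.imread(f"pics/{c[0]}{n}.png")[:,:,::-1]
    m=redmask(f,p,r);M=cv2.moments(m,True)
    print(n,c,M["m00"]/16,M["m10"]/M["m00"]/4,M["m01"]/M["m00"]/4,np.degrees(.5*np.arctan2(2*M["mu11"],M["mu20"]-M["mu02"])))
a=cv2.imread("pics/t0.png");b=cv2.imread("pics/t5.png")
w=np.hstack([cv2.resize(i[148:192,200:244],None,fx=8,fy=8,interpolation=2) for i in(a,b)]);cv2.imwrite("pics/w.png",w)
```

```text
0 top 199.0 222.41520100502512 170.07349246231155 -78.0680387156609
0 scene 355.0 240.43697183098593 171.91584507042253 -64.61991686663622
5 top 196.0 222.46683673469389 170.2219387755102 -77.65163216764401
5 scene 359.0 240.46692200557104 171.8875348189415 -61.9370141158807
```

View pics/w.png

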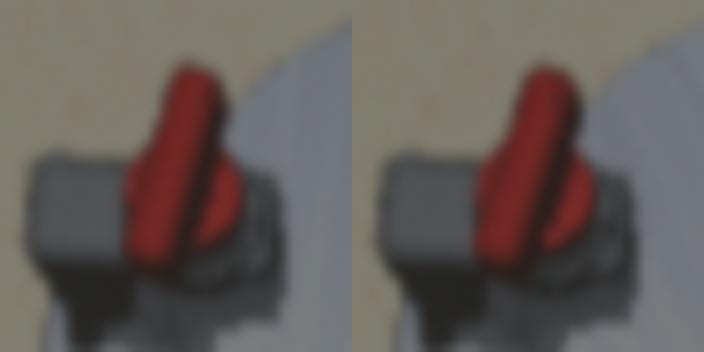

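```bash
python3 -c "
from plant import *
print(job_done())"
```

```text
the job is handed in; nothing more can be done
None
```

I backed the clamp off about 56°, swung the outlet to within about 3 mm of the red mug's centre, retightened the wing at least as tight as found (by camera), let go, left the mug and bowl in place, and handed the job in at about 17 s; no verdict came back.

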